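# Empty the weighing pan into the parts bin

### The job

Slide the open bin in under the lip of the weighing pan, squarely up against the weighing unit and centred on it. Then raise the pan by its handle so that all five nuts and plugs slide off into the bin, and let the pan down gently, not dropped, level onto its stop. Leave the bin standing there with everything in it, and do not disturb the tools and parts lying around.

Things in the scene. Friction and masses are not known exactly. Their poses are not given: they have to be found in the camera images.
- scale: weighing unit: grey box fixed to the deck, x 150, y 130, 112 mm high, steel tipping pan on top. Origin at deck level, middle of the box's -y face (box spans y 0 to +130). Its -y side is the discharge side, where the pan's lip overhangs: the bin goes there, its +y wall against this face. x runs along the pan's hinge, z up. Thin hinge cheeks at x = +-94 mm, y -10 to 30 mm, 75 to 125 mm high.
- pan_hinge (a point): middle of the pan's hinge line, on the weighing unit at x 0, y -4, z +120 mm of its frame; same axes as the unit. The hinge line runs along x.
- pan (a joint): tipping angle: 0 = level on its stop, grows as the handle (+y) end rises and the lip (-y) dips, end stop at 1.0 rad. Damped, no spring: falls back by its weight (0.6 kg) when let go. Steel pan 164 mm wide (x), floor 4 mm thick with its mid-plane on the hinge line, 24 mm walls at both sides and the handle end, open at the lip. Pieces start to slide between 0.4 and 0.7 rad, by friction.
- pan_handle (a point): middle of the pan's handle: round dark steel bar 10 mm thick, 120 mm long, parallel to the hinge, an arm at each end. With the pan level it lies 202 mm to the +y side of the hinge line and 16 mm above it (136 mm over the deck, nothing below); it moves on an arc about the hinge line, the point turning with the pan. Free gap between bar and the pan's end wall 55 mm.
- pan_lip (a point): middle of the pan's open lip edge (top of the floor), 50 mm to the -y side of the hinge line; at full tip it is about 79 mm above the deck, 15 mm above the bin's rim.
- bin: grey plastic open bin, loose on the deck, x 220, y 160, 64 mm high, walls and floor 5 mm, about 0.5 kg. Origin at the centre of its underside, z up. Grip rim along the top of its -y wall: there, 52 to 64 mm above the deck, the wall is 12 mm thick (y -87 to -75). Starts on the discharge side, 80 to 170 mm short of the unit, turned up to 0.3 rad from it. Home: origin 80 mm to -y of the unit's.
- nut0: steel hex nut lying flat on the pan, 34 mm across flats, 39 mm across corners, 17 mm high, about 70 g; origin at the centre of its underside as it lies at the start
- nut1: steel hex nut lying flat on the pan, 34 mm across flats, 39 mm across corners, 17 mm high, about 70 g; origin at the centre of its underside as it lies at the start
- nut2: steel hex nut lying flat on the pan, 34 mm across flats, 39 mm across corners, 17 mm high, about 70 g; origin at the centre of its underside as it lies at the start
- plug0: dark steel pipe plug standing on its square end: square 30 x 30 x 16 mm with a round stub 22 mm across and 12 mm high on top, about 70 g; origin at the centre of its square face, which is underneath at the start
- plug1: dark steel pipe plug standing on its square end: square 30 x 30 x 16 mm with a round stub 22 mm across and 12 mm high on top, about 70 g; origin at the centre of its square face, which is underneath at the start
- wrench: bystander: steel wrench lying on the deck
- screwdriver: bystander: screwdriver lying on the deck near the handle end of the weighing unit
- coupling: bystander: aluminium hose-coupling ring, 84 mm across, 35 mm high, on the +x side of the weighing unit; origin at the centre of its underside
- tape: bystander: black ring-shaped tape roll, 90 mm across, 24 mm high, on the +x side of the weighing unit, nearer the bin; origin at the centre of its underside
- can: bystander: white spray can, 60 mm across, 150 mm high; origin at the centre of its underside
- bracket: bystander: dark steel angle bracket, 100 x 50 mm, 55 mm high; origin under its foot
Things that resemble listed ones, but are neither listed nor needed, are in the scene too. Leave any green or purple look-alike of the plug0 alone.

How it is judged (in metres and radians):
On the way, in this order (a step that is already met when the one before it is completed fails the run):
1. the bin stands squarely against the weighing unit, centred under the lip, pan still down (x of bin in the frame of scale between -0.03 and 0.03 m and y of bin in the frame of scale above -0.095 m and angle between the x axis of bin and the x axis of scale, either way round below 0.15 rad and angle between bin's own z axis and vertical below 0.05 rad and height (world z) of bin below 0.006 m and value of joint pan below 0.1 rad), for 0.2 s.
2. the pan is tipped and all five pieces have slid into the bin (x of nut0 in the frame of bin between -0.11 and 0.11 m and y of nut0 in the frame of bin between -0.08 and 0.08 m and z of nut0 in the frame of bin between 0 and 0.064 m and x of nut1 in the frame of bin between -0.11 and 0.11 m and y of nut1 in the frame of bin between -0.08 and 0.08 m and z of nut1 in the frame of bin between 0 and 0.064 m and x of nut2 in the frame of bin between -0.11 and 0.11 m and y of nut2 in the frame of bin between -0.08 and 0.08 m and z of nut2 in the frame of bin between 0 and 0.064 m and x of plug0 in the frame of bin between -0.11 and 0.11 m and y of plug0 in the frame of bin between -0.08 and 0.08 m and z of plug0 in the frame of bin between 0 and 0.064 m and x of plug1 in the frame of bin between -0.11 and 0.11 m and y of plug1 in the frame of bin between -0.08 and 0.08 m and z of plug1 in the frame of bin between 0 and 0.064 m and value of joint pan above 0.3 rad), for 0.1 s.
At the end, for the whole second after the job is handed in: All five pieces lie at rest inside the bin; the bin stands upright on the deck against the weighing unit (gap under 15 mm, within 30 mm of centred, within 0.15 rad of square); the pan is level on its stop (under 0.03 rad) (x of nut0 in the frame of bin between -0.11 and 0.11 m and y of nut0 in the frame of bin between -0.08 and 0.08 m and z of nut0 in the frame of bin between 0 and 0.064 m and x of nut1 in the frame of bin between -0.11 and 0.11 m and y of nut1 in the frame of bin between -0.08 and 0.08 m and z of nut1 in the frame of bin between 0 and 0.064 m and x of nut2 in the frame of bin between -0.11 and 0.11 m and y of nut2 in the frame of bin between -0.08 and 0.08 m and z of nut2 in the frame of bin between 0 and 0.064 m and x of plug0 in the frame of bin between -0.11 and 0.11 m and y of plug0 in the frame of bin between -0.08 and 0.08 m and z of plug0 in the frame of bin between 0 and 0.064 m and x of plug1 in the frame of bin between -0.11 and 0.11 m and y of plug1 in the frame of bin between -0.08 and 0.08 m and z of plug1 in the frame of bin between 0 and 0.064 m and x of bin in the frame of scale between -0.03 and 0.03 m and y of bin in the frame of scale above -0.095 m and angle between the x axis of bin and the x axis of scale, either way round below 0.15 rad and angle between bin's own z axis and vertical below 0.05 rad and height (world z) of bin below 0.006 m and value of joint pan below 0.03 rad and linear speed of bin below 0.02 m/s and linear speed of each of nut0, nut1, nut2, plug0, plug1 below 0.03 m/s); the robot touches nothing.
It fails at once if the pan is dropped or slammed onto its stop (falling faster than 1.2 rad/s, about 0.24 m/s at the handle, in the last 0.15 rad) (value of joint pan below 0.15 rad and velocity of joint pan below -1.2 rad/s).
It fails at once if a bystander (wrench, screwdriver, coupling, tape roll, can or bracket) is moved by more than 30 mm (distance of any of wrench, screwdriver, coupling, tape, can, bracket from where it was at the start of the episode above 0.03 m).
It also fails if it takes over 61 s, if anything falls off the work surface, if the arm or the gripper's body presses on something with over 40 N, if the wrist force passes 120 N, or if a joint passes its speed limit or range.

### The arm

A 7-joint arm with a two-finger parallel gripper is mounted at the origin on the work surface. World frame = base frame: x ahead of the robot, y to its left, z up, the work surface at z = 0. Lengths are in m, angles in degrees, forces in N, time in s.
With the tool pointing down it reaches from about 0.425 to 0.875 m from the base axis. Payload 4.7 kg.
Tool frame: the origin (TCP) lies at the very end of the fingers, on their centre line; the grasp point (between the pads) lies behind it (env.pinch_z is the z of the grasp point in the tool frame, in m); z points along the fingers, y is the direction in which the jaws open and shut (so a half turn about z gives the same grasp; the last joint's range is limited). The gripper opens to 87 mm and grips with 3 to 60 N. Pads are 19 mm wide; open, the fingers measure 117 mm over their backs; the gripper's body (75 mm by 190 mm) begins 51 mm behind the grasp point.
Start: joints at [73.516, 18.392, -4.016, 83.108, 1.295, 78.541, -3.26], TCP at [0.193, -0.621, 0.223] pointing down, gripper open.
Joint ranges: [-163.93, 163.93], [-17.29, 119.83], [-79.2, 71.16], [3.27, 140.29], [-89.18, 269.18], [5.43, 117.66], [-154.24, 154.24]. Speed limits (degrees/s): [147.25, 147.25, 180, 180, 180, 180, 180].

### API

Orientations are given as [roll, pitch, yaw] about the fixed x, y, z axes, in that order (R = Rz(yaw) Ry(pitch) Rx(roll)).
In Python, from cell import readout, read_camera, env gives the robot as it stands. The module is installed in compiled form; this text tells all that it offers.
- The arm moves only by the tool servo_tool, never from a script. Its argument "plan" is a list that holds one entry, the list of rows, each a list of 5 numbers: the finger opening in m, from 0 to 0.087, then the shift along the tool's x, y, z in m, then the turn about the tool's z in rad. In form: [[[jaw, x, y, z, yaw], ...]]. A call has 1 to 12 rows; each row is the pose to reach, as a shift and turn from the pose measured when the call began, along the tool's axes at that moment; what a row does not reach only later rows make up. A row lasts 1/12 s, in which the tool goes at most 41.7 mm and 7.16 degrees, less where a joint would pass 70% of its speed; a pose out of reach is approached as far as the arm can. A call with a gripper value outside its range is refused whole. The fingers move at their own pace and stop on an object; "force" is the grip in N (left out, the last holds). Time passes only in rows, so rows that repeat a pose let the fingers close. It gives the time, the measured TCP pose, the force and the opening at its end, in the units of the state.
- readout.get_obs(): the state, without advancing time (a new reading comes with each control period).
- read_camera(name): name is "scene" or "side" or "wrist"; returns a dict with "image" (480x640x3 uint8, red, green, blue), "range_z" (480x640 float32, m along the optical axis (not along the pixel's ray), 0 where there is no reading), "mtx" (3x3 intrinsics, pixels), "D" ([k1, k2, p1, p2, k3] as OpenCV has them; the pictures are not rectified), "camera_from_world" (4x4, takes a point from world to camera coordinates). Camera axes: x right, y up, looking along -z (the intrinsics and any distortion apply to the point x, -y, -z); pixel columns grow to the right and rows downward; lengths in m; the calibration is good to about 2 mm. A picture is of the moment at which its call begins.
- env.sign_off(): hands the job in, once; it reports no verdict.
The state is a dict: "time_s": time; "qpos": joint angles; "joint_velocities": joint speeds; "effort": joint torques, N m; "tool_pos": TCP position; "tool_rot": TCP orientation; "force": force on the tool from outside, world axes, zero at the start; "wrist_torque": the same for the moment, N m; "grip_width": finger opening in m.
Only numpy, scipy, OpenCV 4.12 (cv2) and the standard library are available. Lean on these libraries where they do the work, as an engineer would, in place of code of your own. Each camera call takes 0.05 s, during which the arm holds its last target. There are 200 camera calls.

## Working session

There is one attempt and no reset: what is moved stays moved. The work goes in short steps, Python scripts to look and compute and a tool call to move; the robot and the scene stay as the last step left them, time stands still between calls to the robot, and variables do not carry over. Pictures are saved under pics/ and viewed, about 8 in all and at most 12, crops included, and the job is handed in when it is done.

Besides the shell and the picture viewer there is one more tool, called after "Emit:" by a JSON object that holds its "method" and its "body". servo_tool: Moves the arm, as the interface text tells. Its arguments: {"type":"object","properties":{"plan":{"type":"array"},"force":{"type":"number"}},"required":["plan"]}

```bash
mkdir -p pics
cat > h.py <<'E'
import numpy as np, cv2
from cell import readout, read_camera, env
def cloud(c):
    h,w=c["range_z"].shape
    u,v=np.meshgrid(np.arange(w),np.arange(h))
    p=cv2.undistortPoints(np.stack([u,v],-1).reshape(-1,1,2).astype(float),c["mtx"],np.array(c["D"],float)).reshape(h,w,2)
    z=c["range_z"]
    P=np.stack([p[...,0]*z,-p[...,1]*z,-z],-1)
    T=np.linalg.inv(c["camera_from_world"])
    return P@T[:3,:3].T+T[:3,3]
def save(n,im): cv2.imwrite(f"pics/{n}.png",cv2.cvtColor(im,cv2.COLOR_RGB2BGR))
E
python3 - <<'E'
from h import *
o=readout.get_obs(); print({k:np.round(v,3).tolist() for k,v in o.items()}, env.pinch_z)
for n in ("scene","side"):
    c=read_camera(n); save(n+"0",c["image"]); np.savez(n+"0.npz",img=c["image"],P=cloud(c),r=c["range_z"])
    print(n,np.linalg.inv(c["camera_from_world"])[:3,3], (c["range_z"]>0).mean())
E
```

```text
{'time_s': 0.0, 'qpos': [73.517, 18.44, -4.016, 83.175, 1.295, 78.541, -3.259], 'joint_velocities': [0.033, 0.105, 0.13, 0.001, -0.043, -0.004, -0.058], 'effort': [0.0, -49.13, -0.404, -31.254, -0.064, 0.044, 0.0], 'tool_pos': [0.193, -0.62, 0.221], 'tool_rot': [-179.889, 0.005, 17.294], 'force': [-1.166, -0.61, -0.705], 'wrist_torque': [0.02, 0.016, 0.012], 'grip_width': 0.087} -0.0187
scene [ 0.97948822 -0.76327052  1.17007131] 0.996162109375
side [0.11991457 0.81405004 1.04327294] 0.9959602864583333
```

View pics/scene0.png

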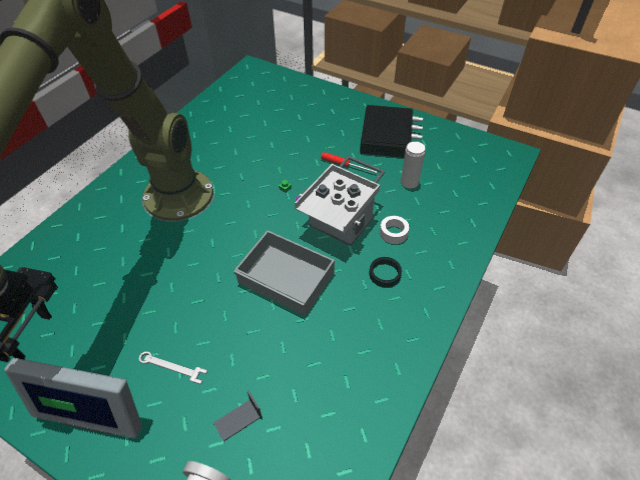

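View pics/side0.png

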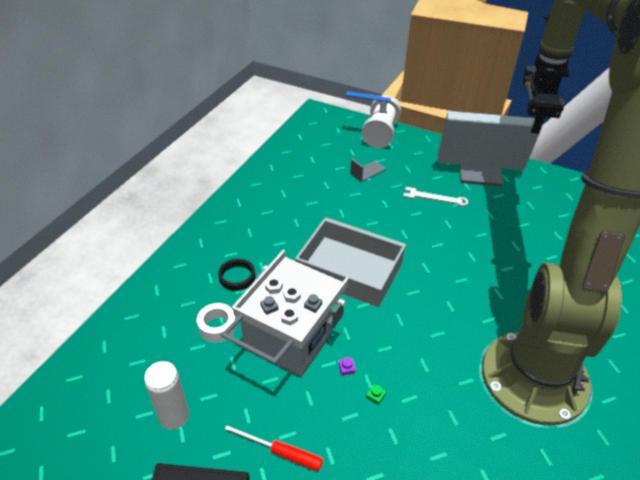

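The scene view shows the bin near (285,272) and the unit with its pan near (340,203). The side view shows the handle bar near (258,352). Next I fit rectangles to the depth points.

```bash
cat > fit.py <<'E'
from h import *
def comps(P,m):
    n,l,s,c=cv2.connectedComponentsWithStats(m.astype(np.uint8)); 
    return [(l==i) for i in range(1,n) if s[i,4]>60]
E
python3 - <<'E'
from fit import *
for n in ("scene","side"):
    d=np.load(n+"0.npz"); P=d["P"]
    A=(P[...,0]>.2)&(P[...,0]<.9)&(P[...,1]>-.7)&(P[...,1]<.5)
    for lo,hi in((.05,.075),(.105,.16)):
        for m in comps(P,A&(P[...,2]>lo)&(P[...,2]<hi)):
            q=P[m]; v,u=np.nonzero(m); r=cv2.minAreaRect((q[:,:2]*1000).astype(np.float32))
            print(n,lo,m.sum(),"px",u.mean().round(),v.mean().round(),"rect",np.round(r[0]),np.round(r[1]),round(r[2],1),"z",np.percentile(q[:,2],[5,50,95]).round(3))
            if m.sum()>300: print("   box",cv2.boxPoints(r).round().tolist())
E
```

```text
scene 0.05 87 px 370.0 140.0 rect [446. 490.] [66. 34.] 21.7 z [0.05  0.054 0.059]
scene 0.05 108 px 411.0 173.0 rect [631. 405.] [59. 37.] 15.5 z [0.051 0.062 0.074]
scene 0.05 1148 px 283.0 269.0 rect [ 481. -107.] [223. 172.] 0.7 z [0.052 0.063 0.069]
   box [[368.0, -22.0], [371.0, -195.0], [594.0, -192.0], [592.0, -20.0]]
scene 0.05 420 px 103.0 422.0 rect [ 352. -670.] [178.  36.] 29.9 z [0.051 0.064 0.074]
   box [[266.0, -699.0], [284.0, -730.0], [438.0, -642.0], [420.0, -610.0]]
scene 0.105 396 px 415.0 153.0 rect [628. 418.] [59. 58.] 77.8 z [0.108 0.142 0.153]
   box [[594.0, 395.0], [650.0, 383.0], [663.0, 441.0], [606.0, 453.0]]
scene 0.105 3615 px 339.0 196.0 rect [515. 165.] [262. 201.] 86.2 z [0.12  0.126 0.146]
   box [[406.0, 41.0], [607.0, 28.0], [624.0, 289.0], [423.0, 302.0]]
scene 0.105 1476 px 84.0 402.0 rect [ 318. -666.] [238.  44.] 26.5 z [0.108 0.134 0.157]
   box [[202.0, -700.0], [221.0, -739.0], [434.0, -633.0], [415.0, -593.0]]
side 0.05 230 px 378.0 130.0 rect [ 626. -628.] [100.  31.] 15.7 z [0.051 0.063 0.074]
side 0.05 525 px 479.0 154.0 rect [ 311.
[... 484 characters left out ...]
ect [613. 433.] [60. 29.] 52.6 z [0.051 0.063 0.074]
side 0.05 151 px 229.0 475.0 rect [447. 492.] [48. 17.] 17.4 z [0.05  0.054 0.057]
side 0.105 247 px 370.0 98.0 rect [ 689. -686.] [137.  34.] 9.6 z [0.112 0.13  0.134]
side 0.105 1214 px 484.0 137.0 rect [ 308. -630.] [232.  44.] 12.9 z [0.108 0.133 0.158]
   box [[190.0, -635.0], [200.0, -678.0], [427.0, -626.0], [417.0, -583.0]]
side 0.105 6725 px 287.0 304.0 rect [513. 168.] [261. 202.] 86.8 z [0.118 0.123 0.143]
   box [[405.0, 44.0], [606.0, 32.0], [621.0, 293.0], [419.0, 304.0]]
side 0.105 1127 px 162.0 381.0 rect [624. 424.] [58. 59.] 27.3 z [0.111 0.148 0.152]
   box [[585.0, 437.0], [612.0, 385.0], [663.0, 411.0], [636.0, 463.0]]
```

Emit:
{"method": "servo_tool", "body": {"plan": [[[0.06,0.03,-0.024,0,0.03],[0.06,0.065,-0.053,0,0.06],[0.06,0.1,-0.081,0,0.09],[0.06,0.135,-0.11,0.01,0.12],[0.06,0.17,-0.138,0.02,0.15],[0.06,0.205,-0.167,0.03,0.18],[0.06,0.24,-0.196,0.04,0.21],[0.06,0.275,-0.225,0.05,0.24],[0.06,0.31,-0.253,0.06,0.27],[0.06,0.345,-0.282,0.07,0.293],[0.06,0.375,-0.306,0.08,0.293],[0.06,0.39,-0.318,0.08,0.293]]], "force": 30}}

```text
time_s: 1.1
tool_pos: [0.4626, -0.2107, 0.1434]
tool_rot: [-179.9, 0.1, 0.5]
force: [0.4, -0.9, -0.4]
grip_width: 0.0602
```

```bash
cat >> h.py <<'E'
def go(t,yaw=None):
    o=readout.get_obs(); a=np.radians(o["tool_rot"][2]); d=np.array(t)-o["tool_pos"]
    c,s=np.cos(a),np.sin(a)
    print("t",o["time_s"],"tcp",np.round(o["tool_pos"],4),"rot",np.round(o["tool_rot"],1),"F",np.round(o["force"],1),"w",np.round(o["grip_width"],4))
    print("tool shift",np.round([d[0]*c+d[1]*s, d[0]*s-d[1]*c, -d[2]],4),"turn",None if yaw is None else round(np.radians(o["tool_rot"][2]-yaw),3))
E
python3 - <<'E'
from h import *
c=read_camera("wrist"); P=cloud(c); save("w1",c["image"])
m=(P[...,2]>.055)&(P[...,2]<.075)&(P[...,1]<.02)
q=P[m]; r=cv2.minAreaRect((q[:,:2]*1000).astype(np.float32)); print(m.sum(),r)
m&=(P[...,1]<-.16)&(P[...,0]>.4)&(P[...,0]<.56); q=P[m]
if len(q)>50: print("rim",q.mean(0),np.percentile(q[:,1],[2,98]),np.polyfit(q[:,0],q[:,1],1))
go([.482,-.183,.141],.5)
E
```

```text
10196 ((479.2614440917969, -108.05207824707031), (220.80654907226562, 168.39324951171875), 0.5954098105430603)
rim [ 0.48774271 -0.18633602  0.06346845] [-0.19242985 -0.18009341] [ 0.01121139 -0.19180429]
t 1.15 tcp [ 0.4674 -0.201   0.1427] rot [-1.795e+02 -1.000e-01  1.100e+00] F [3.3 6.3 0.3] w 0.0601
tool shift [ 0.015  -0.0177  0.0017] turn 0.011
```

View pics/w1.png

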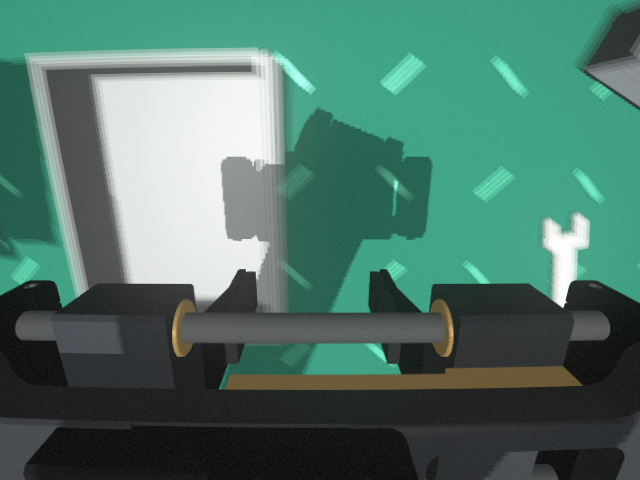

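The wrist view shows the bin on the left and its -y rim as a vertical band near column 275. The depth puts that rim at about y = -0.185.

Emit:
{"method": "servo_tool", "body": {"plan": [[[0.06,0.012,-0.016,0.0,0.01],[0.06,0.012,-0.016,0.0,0.01],[0.06,0.012,-0.016,0.03,0.01],[0.06,0.012,-0.016,0.06,0.01],[0.06,0.012,-0.016,0.085,0.01],[0.06,0.012,-0.016,0.1,0.01],[0.06,0.012,-0.016,0.102,0.01],[0.02,0.012,-0.016,0.102,0.01],[0.0,0.012,-0.016,0.102,0.01],[0.0,0.012,-0.016,0.102,0.01],[0.0,0.012,-0.016,0.102,0.01],[0.0,0.012,-0.016,0.102,0.01]]], "force": 30}}

```text
time_s: 2.15
tool_pos: [0.4799, -0.1844, 0.042]
tool_rot: [-179.6, -0.2, 0.5]
force: [0.6, 1.0, 1.0]
grip_width: 0.0346
```

Run:
```python
from fit import *
for n in ("scene","side"):
    c=read_camera(n);P=cloud(c)
    A=(P[...,0]>.2)&(P[...,0]<.9)&(P[...,1]<.5)
    for m in comps(P,A&(P[...,2]>.114)&(P[...,2]<.128)&(P[...,1]>-.02)):
        q=P[m]
        if len(q)>800:
            r=cv2.minAreaRect((q[:,:2]*1000).astype(np.float32)); print(n,"pan floor",r)
    # hinge cheeks/handle
    g=(P[...,2]>.125)&(P[...,2]<.147)&(P[...,1]>.27)&(P[...,1]<.33)&(abs(P[...,0]-.52)<.1)
    q=P[g]; print("handle",len(q),q.mean(0),np.percentile(q[:,0],[2,98])); 
    if len(q)>30: print(np.degrees(np.arctan(np.polyfit(q[:,0],q[:,1],1)[0])))
    # lip
    g=(P[...,2]>.112)&(P[...,2]<.128)&(P[...,1]>0)&(P[...,1]<.2)&(abs(P[...,0]-.505)<.06)
    q=P[g]; xs=np.arange(.45,.56,.01); e=[q[abs(q[:,0]-x)<.006,1].min() for x in xs]; k=np.polyfit(xs,e,1); print("lip",np.polyval(k,.505),np.degrees(np.arctan(k[0])))
go([.5,-.07,.042],-3.5)
```

```text
scene pan floor ((522.0230712890625, 132.51205444335938), (197.03805541992188, 183.4442138671875), 85.73368835449219)
handle 151 [0.52225738 0.28585636 0.13982584] [0.45945415 0.58520824]
-2.12217818224664
lip 0.03720324115473414 -2.7184956356446666
side pan floor ((516.3905029296875, 126.84202575683594), (178.56317138671875, 150.0849151611328), 86.84591674804688)
handle 417 [0.51483232 0.29128527 0.13774641] [0.45568914 0.58126889]
-1.6866180311084853
lip 0.039970936850290004 -2.1725990082433135
t 2.25 tcp [ 0.4796 -0.1842  0.0415] rot [-1.796e+02 -1.000e-01  5.000e-01] F [-0.1 -0.4 -0.2] w 0.0268
tool shift [ 0.0215 -0.114  -0.0005] turn 0.071
```

Emit:
{"method": "servo_tool", "body": {"plan": [[[0.0,0,0,0,0],[0.0,0,0,0,0],[0.0,0,0,0,0],[0.0,0,0,0,0],[0.0,0.003,-0.012,0,0.01],[0.0,0.006,-0.03,0,0.02],[0.0,0.01,-0.048,0,0.03],[0.0,0.013,-0.066,0,0.04],[0.0,0.016,-0.084,0,0.05],[0.0,0.019,-0.097,0,0.06],[0.0,0.021,-0.105,0,0.061],[0.0,0.021,-0.105,0,0.061]]], "force": 30}}

```text
time_s: 3.25
tool_pos: [0.4995, -0.0766, 0.0419]
tool_rot: [-179.5, -0.1, -2.8]
force: [0.7, 0.3, -3.9]
grip_width: 0.012
```

Run:
```python
from fit import *
c=read_camera("side");P=cloud(c);save("s2",c["image"])
c=read_camera("scene");save("c2",c["image"]);P2=cloud(c)
for Q in(P,P2):
    m=(Q[...,2]>.052)&(Q[...,2]<.07)&(Q[...,0]>.38)&(Q[...,0]<.63)&(Q[...,1]<.06)&(Q[...,1]>-.05)
    q=Q[m]; print(len(q),np.percentile(q[:,0],[1,99]),q[:,1].max())
go([.501,-.069,.042],-3)
```

```text
181 [0.39158672 0.61289641] 0.058573906206040416
170 [0.39323015 0.61886591] 0.0597969729838882
t 3.35 tcp [ 0.4991 -0.0788  0.0419] rot [-179.6   -0.    -2.9] F [ 0.4  1.1 -3.3] w 0.0115
tool shift [ 0.0014 -0.0099 -0.0001] turn 0.002
```

View pics/s2.png

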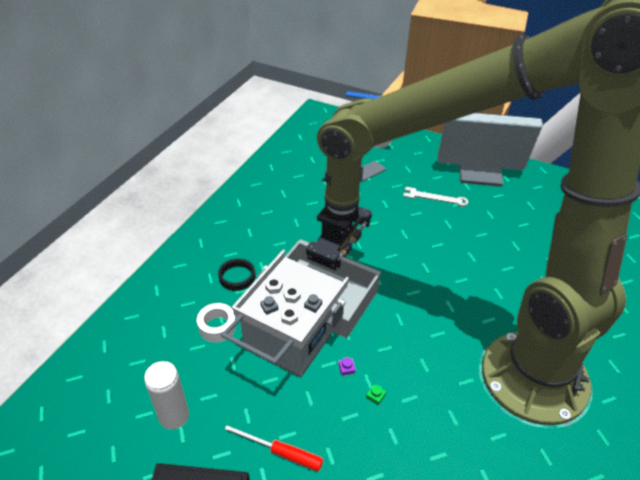

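The side view shows the rim gripped at about (330,255), with the bin under the lip. I'll close the remaining ~10 mm slowly and watch the force.

Emit:
{"method": "servo_tool", "body": {"plan": [[[0.0,0.0015,-0.003,0,0],[0.0,0.0015,-0.006,0,0],[0.0,0.0015,-0.008,0,0],[0.0,0.0015,-0.01,0,0],[0.0,0.0015,-0.011,0,0],[0.0,0.0015,-0.012,0,0],[0.0,0.0015,-0.012,0,0],[0.0,0.0015,-0.012,0,0]]]}}

```text
time_s: 4.02
tool_pos: [0.5007, -0.0688, 0.0419]
tool_rot: [-179.7, 0.0, -3.0]
force: [-1.0, -6.3, -1.7]
grip_width: 0.0119
```

Emit:
{"method": "servo_tool", "body": {"plan": [[[0.0,0.0,-0.003,0,0],[0.0,0.0,-0.004,0,0],[0.0,0.0,-0.004,0,0],[0.0,0.0,-0.004,0,0]]]}}

```text
time_s: 4.35
tool_pos: [0.4999, -0.0684, 0.0419]
tool_rot: [-179.9, 0.1, -3.2]
force: [-4.0, -8.8, 0.1]
grip_width: 0.0118
```

Run:
```python
from fit import *
c=read_camera("wrist");P=cloud(c);save("w3",c["image"])
m=(P[...,2]>.055)&(P[...,2]<.075)&(P[...,1]<.03)
q=P[m];print(len(q),cv2.minAreaRect((q[:,:2]*1000).astype(np.float32)))
go([.501,-.069,.042],-3)
```

```text
13808 ((560.4735107421875, -56.629432678222656), (185.72630310058594, 93.44996643066406), 31.762622833251953)
t 4.4 tcp [ 0.4999 -0.0684  0.0419] rot [-1.799e+02  1.000e-01 -3.200e+00] F [-3.  -7.9 -0.4] w 0.0119
tool shift [ 0.0011  0.0005 -0.0001] turn -0.003
```

View pics/w3.png

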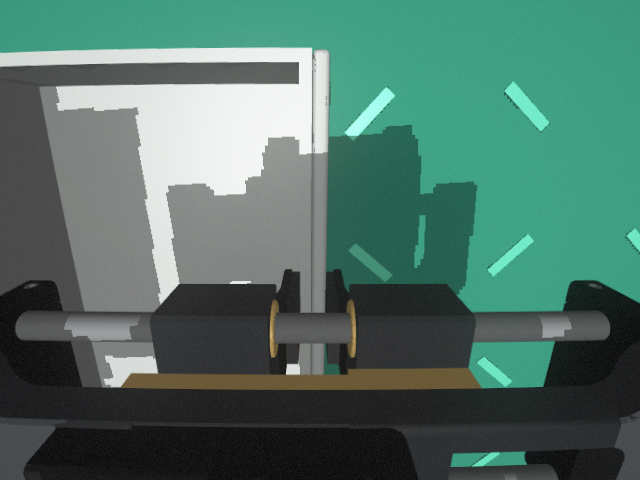

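The wrist view shows the jaws closed on the rim, at about columns 300 to 330. The tool stalled at y = -0.068 with 8 to 9 N, so the bin is against the unit. I'll release and rise.

Emit:
{"method": "servo_tool", "body": {"plan": [[[0.05,0,0,0,0],[0.05,0,0,0,0],[0.05,0,0,0,0],[0.05,0,0,0,0],[0.05,0,0,-0.02,0],[0.05,0,0,-0.055,0],[0.05,0,0,-0.09,0],[0.05,0,0,-0.125,0],[0.05,0,0,-0.155,0],[0.06,0,0,-0.175,0],[0.06,0,-0.02,-0.18,0],[0.06,0,-0.05,-0.18,0]]]}}

```text
time_s: 5.4
tool_pos: [0.5046, -0.0209, 0.2245]
tool_rot: [-180.0, -0.2, -3.5]
force: [1.1, -0.4, -0.6]
grip_width: 0.0582
```

Run:
```python
from h import *
go([.520,.2885,.21],-3)
```

```text
t 5.4 tcp [ 0.5046 -0.0209  0.2245] rot [-180.    -0.2   -3.5] F [ 1.1 -0.4 -0.6] w 0.0582
tool shift [-0.0034 -0.3098  0.0145] turn -0.008
```

Emit:
{"method": "servo_tool", "body": {"plan": [[[0.06,0,-0.02,0,0],[0.06,0,-0.05,0,0],[0.06,-0.001,-0.085,0,0],[0.06,-0.001,-0.12,0,0],[0.06,-0.002,-0.155,0,0],[0.06,-0.002,-0.19,0,0],[0.06,-0.002,-0.22,0,-0.005],[0.06,-0.003,-0.25,0,-0.008],[0.06,-0.003,-0.275,0,-0.008],[0.06,-0.003,-0.295,0.005,-0.008],[0.06,-0.003,-0.31,0.014,-0.008],[0.06,-0.003,-0.31,0.014,-0.008]]]}}

```text
time_s: 6.4
tool_pos: [0.518, 0.2933, 0.2092]
tool_rot: [-179.8, 0.0, -2.6]
force: [-0.8, -0.1, -0.2]
grip_width: 0.0595
```

Run:
```python
from fit import *
c=read_camera("side");save("s4",c["image"]);P=cloud(c)
g=(P[...,2]>.125)&(P[...,2]<.147)&(P[...,1]>.27)&(P[...,1]<.31)&(abs(P[...,0]-.52)<.06)
q=P[g]; print("handle side",len(q),q.mean(0))
c=read_camera("wrist");save("w4",c["image"]);P=cloud(c)
g=(P[...,2]>.125)&(P[...,2]<.147)&(P[...,1]>.27)&(P[...,1]<.31)&(abs(P[...,0]-.52)<.058)
q=P[g]; print("handle wrist",len(q),q.mean(0),np.percentile(q[:,1],[2,98]),np.polyfit(q[:,0],q[:,1],1) if len(q)>20 else '')
m=(P[...,2]>.055)&(P[...,2]<.068)&(P[...,1]<.03)&(P[...,1]>-.2)
go([.520,.2885,.117],-3)
c=read_camera("scene");P=cloud(c)
m=(P[...,2]>.052)&(P[...,2]<.07)&(P[...,0]>.38)&(P[...,0]<.63)&(P[...,1]<.02)&(P[...,1]>-.1)
q=P[m];print(cv2.minAreaRect((q[:,:2]*1000).astype(np.float32)))
```

```text
handle side 245 [0.49994263 0.29438868 0.13786604]
handle wrist 2212 [0.5225706  0.28763181 0.13962189] [0.27326372 0.29545873] [-0.0357538  0.3063157]
t 6.5 tcp [0.5197 0.2893 0.2103] rot [-1.8e+02 -1.0e-01 -2.9e+00] F [ 0.9 -0.   0.7] w 0.0603
tool shift [0.0003 0.0008 0.0933] turn 0.002
((505.33612060546875, -30.043964385986328), (100.74629211425781, 223.53028869628906), 88.52349853515625)
```

View pics/w4.png

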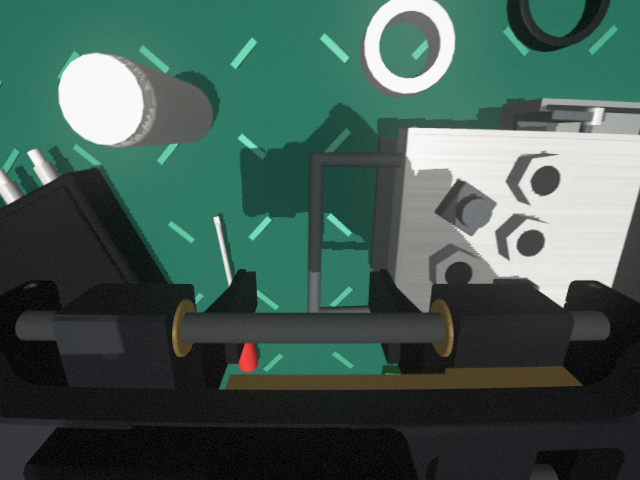

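The wrist view shows the bar as a vertical line near column 316, from row 158 to row 310, and the fingers at columns 240 and 385. I need to check the bar's ends along x.

Run:
```python
from h import *
c=read_camera("wrist");P=cloud(c)
for r in (162,200,235,280,300,308): 
    row=P[r,305:330]; k=row[:,2]>.12; print(r,row[k].mean(0).round(4) if k.any() else None)
```

```text
162 [0.5804 0.281  0.1401]
200 [0.5543 0.2864 0.1401]
235 [0.5285 0.2878 0.1399]
280 [0.493  0.29   0.1402]
300 [0.476  0.291  0.1398]
308 [0.4686 0.2902 0.1391]
```

Emit:
{"method": "servo_tool", "body": {"plan": [[[0.05,0.002,0.001,0.02,0],[0.05,0.002,0.001,0.05,0],[0.05,0.002,0.001,0.075,0],[0.05,0.002,0.001,0.09,0],[0.05,0.002,0.001,0.094,0],[0.05,0.002,0.001,0.094,0],[0.02,0.002,0.001,0.094,0],[0.0,0.002,0.001,0.094,0],[0.0,0.002,0.001,0.094,0],[0.0,0.002,0.001,0.094,0],[0.0,0.002,0.001,0.094,0],[0.0,0.002,0.001,0.094,0]]], "force": 30}}

```text
time_s: 7.6
tool_pos: [0.5233, 0.2867, 0.1174]
tool_rot: [-180.0, -0.2, -3.1]
force: [-0.8, -0.3, -0.2]
grip_width: 0.0181
```

Emit:
{"method": "servo_tool", "body": {"plan": [[[0.0,0,0,0,0],[0.0,0,0,0,0],[0.0,0,0,0,0],[0.0,0,0,0,0],[0.0,0,0,0,0],[0.0,0,0,0,0]]], "force": 30}}

```text
time_s: 8.1
tool_pos: [0.5235, 0.2898, 0.1178]
tool_rot: [-179.7, -0.3, -3.0]
force: [1.5, 7.4, -1.7]
grip_width: 0.0089
```

Run:
```python
from h import *
go([.522,.288,.117],-3)
r=np.hypot(202,16);a0=np.arctan2(16,202)
for t in np.arange(0,1.01,.1): print(round(t,1),"tool y %+.4f z %+.4f"%((202-r*np.cos(a0+t))/1000,-(r*np.sin(a0+t)-16)/1000))
```

```text
t 8.1 tcp [0.5235 0.2898 0.1178] rot [-179.7   -0.3   -3. ] F [ 1.5  7.4 -1.7] w 0.0089
tool shift [-0.0014  0.0018  0.0008] turn 0.0
0.0 tool y +0.0000 z -0.0000
0.1 tool y +0.0026 z -0.0201
0.2 tool y +0.0072 z -0.0398
0.3 tool y +0.0138 z -0.0590
0.4 tool y +0.0222 z -0.0774
0.5 tool y +0.0324 z -0.0949
0.6 tool y +0.0443 z -0.1113
0.7 tool y +0.0578 z -0.1264
0.8 tool y +0.0727 z -0.1401
0.9 tool y +0.0890 z -0.1522
1.0 tool y +0.1063 z -0.1626
```

Emit:
{"method": "servo_tool", "body": {"plan": [[[0.0,0,0.001,-0.006,0],[0.0,0,0.002,-0.012,0],[0.0,0,0.0026,-0.02,0],[0.0,0,0.004,-0.028,0],[0.0,0,0.0055,-0.034,0],[0.0,0,0.0072,-0.04,0],[0.0,0,0.009,-0.046,0],[0.0,0,0.0115,-0.053,0],[0.0,0,0.0138,-0.059,0],[0.0,0,0.0165,-0.065,0],[0.0,0,0.0165,-0.065,0],[0.0,0,0.0165,-0.065,0]]], "force": 45}}

```text
time_s: 9.1
tool_pos: [0.5224, 0.2736, 0.1835]
tool_rot: [-179.6, -0.4, -3.0]
force: [2.9, 4.8, -2.1]
grip_width: 0.0087
```

Run:
```python
from h import *
go([.522,.288,.117],-3)
c=read_camera("side"); save("s5",c["image"])
```

```text
t 9.1 tcp [0.5224 0.2736 0.1835] rot [-179.6   -0.4   -3. ] F [ 2.9  4.8 -2.1] w 0.0087
tool shift [-0.0011 -0.0143  0.0665] turn 0.0
```

View pics/s5.png

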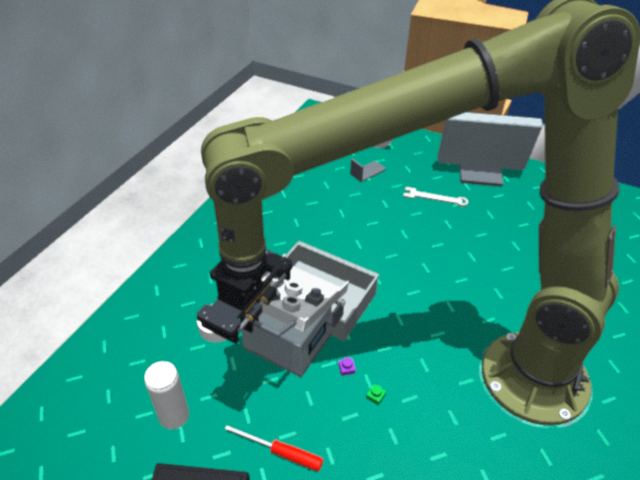

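The side view shows the pan tipping with the gripper holding the bar near (240,310). The pieces have not moved yet, so I'll continue along the arc.

Emit:
{"method": "servo_tool", "body": {"plan": [[[0.0,0,0.003,-0.006,0],[0.0,0,0.0057,-0.012,0],[0.0,0,0.0087,-0.018,0],[0.0,0,0.0122,-0.0238,0],[0.0,0,0.016,-0.0295,0],[0.0,0,0.02,-0.035,0],[0.0,0,0.024,-0.0405,0],[0.0,0,0.028,-0.046,0],[0.0,0,0.0323,-0.051,0],[0.0,0,0.0367,-0.056,0],[0.0,0,0.0413,-0.061,0],[0.0,0,0.0413,-0.061,0]]]}}

```text
time_s: 10.15
tool_pos: [0.5199, 0.2329, 0.2458]
tool_rot: [-179.5, -0.5, -3.0]
force: [0.8, 5.7, 2.1]
grip_width: 0.0084
```

Run:
```python
from h import *
go([.522,.288,.117],-3)
```

```text
t 10.15 tcp [0.5199 0.2329 0.2458] rot [-179.5   -0.5   -3. ] F [0.8 5.7 2.1] w 0.0084
tool shift [-0.0007 -0.0551  0.1288] turn 0.001
```

Emit:
{"method": "servo_tool", "body": {"plan": [[[0.0,0,0.005,-0.005,0],[0.0,0,0.01,-0.009,0],[0.0,0,0.015,-0.0135,0],[0.0,0,0.0205,-0.0178,0],[0.0,0,0.0257,-0.022,0],[0.0,0,0.031,-0.0258,0],[0.0,0,0.038,-0.03,0],[0.0,0,0.038,-0.03,0],[0.0,0,0.038,-0.03,0],[0.0,0,0.038,-0.03,0],[0.0,0,0.038,-0.03,0],[0.0,0,0.038,-0.03,0]]]}}

```text
time_s: 11.15
tool_pos: [0.5176, 0.1963, 0.2764]
tool_rot: [-179.4, -0.5, -2.9]
force: [1.0, 5.0, 5.0]
grip_width: 0.0087
```

Run:
```python
from h import *
go([.522,.288,.117],-3)
a=read_camera("scene")["image"];b=read_camera("side")["image"]
z=lambda i:cv2.resize(i,None,fx=2,fy=2,interpolation=cv2.INTER_CUBIC)
save("m6",np.hstack([z(a[130:330,220:420]),z(b[200:400,200:400])]))
```

```text
t 11.15 tcp [0.5176 0.1963 0.2764] rot [-179.4   -0.5   -2.9] F [1. 5. 5.] w 0.0087
tool shift [-0.0002 -0.0918  0.1594] turn 0.002
```

View pics/m6.png

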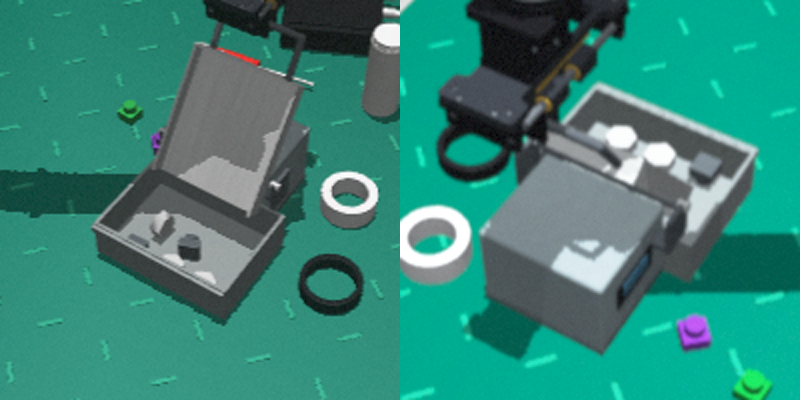

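The pan is empty. Both crops show the pieces lying in the bin, with nothing outside it except the green and purple look-alikes. I'll lower the pan along the arc.

Emit:
{"method": "servo_tool", "body": {"plan": [[[0.0,0,-0.008,0.007,0],[0.0,0,-0.015,0.0115,0],[0.0,0,-0.021,0.0165,0],[0.0,0,-0.027,0.022,0],[0.0,0,-0.033,0.0275,0],[0.0,0,-0.039,0.033,0],[0.0,0,-0.044,0.039,0],[0.0,0,-0.0495,0.045,0],[0.0,0,-0.0545,0.052,0],[0.0,0,-0.059,0.058,0],[0.0,0,-0.0635,0.065,0],[0.0,0,-0.0635,0.065,0]]]}}

```text
time_s: 12.25
tool_pos: [0.5216, 0.2605, 0.2101]
tool_rot: [-179.4, -0.5, -2.9]
force: [4.4, 2.1, 0.6]
grip_width: 0.0085
```

Run:
```python
from h import *
go([.5235,.2898,.1178],-3)
```

```text
t 12.25 tcp [0.5216 0.2605 0.2101] rot [-179.4   -0.5   -2.9] F [4.4 2.1 0.6] w 0.0085
tool shift [ 0.0004 -0.0294  0.0923] turn 0.002
```

Emit:
{"method": "servo_tool", "body": {"plan": [[[0.0,0,-0.0035,0.006,0],[0.0,0,-0.0075,0.013,0],[0.0,0,-0.011,0.0205,0],[0.0,0,-0.0145,0.028,0],[0.0,0,-0.0175,0.035,0],[0.0,0,-0.02,0.043,0],[0.0,0,-0.0225,0.0505,0],[0.0,0,-0.0243,0.0565,0],[0.0,0,-0.0257,0.0625,0],[0.0,0,-0.027,0.0683,0],[0.0,0,-0.028,0.072,0],[0.0,0,-0.028,0.072,0]]]}}

```text
time_s: 13.25
tool_pos: [0.5233, 0.2877, 0.1369]
tool_rot: [-179.6, -0.4, -2.9]
force: [0.6, -4.1, -1.6]
grip_width: 0.0086
```

Run:
```python
from h import *
go([.5235,.2898,.1178],-3)
```

```text
t 13.25 tcp [0.5233 0.2877 0.1369] rot [-179.6   -0.4   -2.9] F [ 0.6 -4.1 -1.6] w 0.0086
tool shift [ 0.0001 -0.0021  0.0191] turn 0.001
```

Next I set it down slowly to the starting height and check the force for stop contact.

Emit:
{"method": "servo_tool", "body": {"plan": [[[0.0,0,-0.0005,0.004,0],[0.0,0,-0.001,0.008,0],[0.0,0,-0.0015,0.011,0],[0.0,0,-0.002,0.014,0],[0.0,0,-0.002,0.016,0],[0.0,0,-0.002,0.018,0],[0.0,0,-0.002,0.0195,0],[0.0,0,-0.002,0.021,0],[0.0,0,-0.002,0.021,0],[0.0,0,-0.002,0.021,0]]]}}

```text
time_s: 14.08
tool_pos: [0.5237, 0.2899, 0.1188]
tool_rot: [-179.6, -0.5, -2.9]
force: [-4.0, -6.2, 15.1]
grip_width: 0.0082
```

The tool reads +15 N upward, so the pan is on its stop. I'll release and go straight up.

Emit:
{"method": "servo_tool", "body": {"plan": [[[0.01,0,0,-0.001,0],[0.02,0,0,-0.001,0],[0.05,0,0,-0.001,0],[0.05,0,0,-0.001,0],[0.05,0,0,-0.001,0],[0.05,0,0,-0.001,0],[0.05,0,0,-0.02,0],[0.05,0,0,-0.05,0],[0.05,0,0,-0.085,0],[0.05,0,0,-0.12,0],[0.05,0,0,-0.15,0],[0.05,0,0,-0.15,0]]]}}

```text
time_s: 15.08
tool_pos: [0.5247, 0.2916, 0.2758]
tool_rot: [-179.3, -1.0, -2.9]
force: [0.4, 0.4, 0.7]
grip_width: 0.0501
```

Run:
```python
from h import *
go([.5235,.2898,.1178],-3)
a=read_camera("scene");b=read_camera("side")
z=lambda i:cv2.resize(i,None,fx=2,fy=2,interpolation=cv2.INTER_CUBIC)
save("m7",np.hstack([z(a["image"][130:330,220:420]),z(b["image"][200:400,200:400])]))
for c in(a,b):
    P=cloud(c)
    g=(P[...,2]>.125)&(P[...,2]<.147)&(P[...,1]>.27)&(P[...,1]<.31)&(abs(P[...,0]-.52)<.05)
    print("handle z",np.median(P[g][:,2]) if g.any() else None)
    m=(P[...,2]>.052)&(P[...,2]<.07)&(P[...,0]>.38)&(P[...,0]<.63)&(P[...,1]<.085)&(P[...,1]>-.1)
    q=P[m];e=q[(q[:,1]<-.06)&(abs(q[:,0]-.5)<.08)]
    print("rim x",np.percentile(q[q[:,1]<0][:,0],[1,99]),"rim -y wall line",np.polyfit(e[:,0]-.5,e[:,1],1))
    i=(P[...,2]>.012)&(P[...,2]<.046)&(P[...,0]>.41)&(P[...,0]<.6)&(P[...,1]<.06)&(P[...,1]>-.06)
    n,l,s,cc=cv2.connectedComponentsWithStats(i.astype(np.uint8))
    for k in range(1,n):
        if s[k,4]>8: print("  ",s[k,4],cc[k].round(),P[l==k].mean(0).round(3))
```

```text
t 15.0833 tcp [0.5247 0.2916 0.2758] rot [-179.3   -1.    -2.9] F [0.4 0.4 0.7] w 0.0501
tool shift [-0.0011  0.0018  0.158 ] turn 0.002
handle z 0.14055374425807332
rim x [0.39465703 0.61601502] rim -y wall line [-0.05837557 -0.07022815]
   112 [301. 242.] [0.463 0.007 0.033]
   35 [289. 250.] [ 0.45  -0.035  0.033]
   156 [313. 254.] [ 0.515 -0.012  0.028]
   29 [323. 268.] [ 0.561 -0.035  0.023]
handle z 0.13821130764515716
rim x [0.39197667 0.61167126] rim -y wall line [-0.02619589 -0.06485873]
   57 [312. 267.] [ 0.558 -0.05   0.02 ]
   449 [350. 279.] [ 0.456 -0.049  0.029]
   27 [342. 297.] [0.45  0.011 0.03 ]
```

View pics/m7.png

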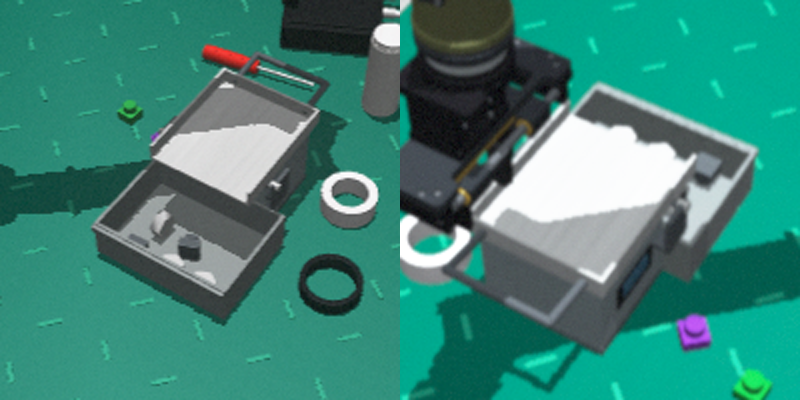

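The pan is level and empty, with the handle back at its starting height. The bin is still in place against the unit. The scene crop shows five pieces in it: nuts at about (160,222), (175,257) and (205,275), and plugs at (140,240) and (190,245). Handing in.

```bash
python3 -c "
from cell import env; print(env.sign_off())"
```

```text
the job is handed in; nothing more can be done
None
```

The job is handed in at about 15 s of the 61 s allowed. I gripped the bin by its rim and slid it square against the weighing unit, stopping at contact with about 8 N. I then lifted the pan by its handle to about 0.93 rad and lowered it slowly along the same arc until it rested on its stop, at about 15 N on the tool. Then I let go and moved the arm clear.

**Last checks:**
- **Pan:** it is empty and level. The handle's median height was 0.138–0.141 m in the two views, the same as before the lift within the calibration.
- **Bin:** its rim is about where it was at contact (y −0.065 to −0.070), and it is centred to within a few millimetres.
- **Pieces:** I counted all five in the bin. That count combines two views: one plug is hidden behind the pan in the side view, and two nuts by the near wall show only as edges in the scene view.
- **Bystanders:** the coupling, tape, can and screwdriver show no visible shift in the last crops. I did not measure them, and the wrench and bracket were outside those crops.

**Disagreement:** the two cameras gave different angles for the bin's rim line, −1.5° and −3.3°. Both are well within the 0.15 rad (8.6°) limit against the unit's estimated −3°.

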